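# Riddle deburring stones through the separator screen

## Task

Take the wooden stick from its cup and stir it round in the separator drum until all nine deburring stones have dropped through the screen to the drum's floor, leaving the finished flange standing in the middle of the screen. Move the stones only with the stick, never with the gripper, then stand the stick upright in its cup again and leave the other things on the bench alone.

Things in the scene. Friction and masses are not known exactly. Their poses are not given: they have to be found in the camera images.
- drum: Round open-topped steel separator drum, fixed to the bench; origin at the centre of its underside, z up. Outside diameter 230 mm, inside radius 109 mm, rim 115 mm above the bench, closed floor 5 mm thick. A three-armed screen plate (see point screen) stands inside on a 40 mm thick pedestal, 41 mm below the rim; what is pushed off its blades drops to the drum's floor.
- screen (a point): Centre of the screen's top face, on the drum's axis, 74 mm above its origin, same axes. Fixed plate 4 mm thick: hub of radius 38 mm and three flat radial blades 68 mm wide, ending 74 mm from the axis, centred at 0, 120, 240 degrees from the x axis, counter-clockwise about z (up). Between them, at 60, 180, 300 degrees, V-shaped openings from radius 39 mm; a 35 mm gap runs round to the wall.
- flange: Finished turned metal flange, loose, standing in the middle of the screen, up to 6 mm off centre: foot disc 48 mm diameter and 12 mm thick, with a 34 mm diameter boss above it, 34 mm tall in all, about 450 g. Origin at the centre of its underside, z up.
- cup: Small dark steel cup on an 80 mm square foot plate, fixed to the bench at one side of the drum (left or right). Origin at the centre of its underside. Inside radius 24 mm, wall 3 mm, inner floor 5 mm and rim 50 mm above the bench.
- stick: Wooden stirring stick, loose, standing upright in the cup, 155 mm long, about 100 g. A round foot 34 mm in diameter and 16 mm high, above it a square handle 22 x 22 mm up to the top; handle faces square to the stick's x and y axes. Origin at the centre of the foot's underside, z along the handle, up.
- tin: Bystander: closed metal can, 66 mm diameter, 90 mm tall, on the other side of the drum from the cup. Origin at the centre of its underside.
- brush: Bystander: hand brush lying bristles down, about 280 mm long (145 mm to -x, where the handle is, and 135 mm to +x of its origin), 50 mm wide, 60 mm high. Origin under it, on the bench.
- disc: Bystander: flat dark sanding disc, 125 mm diameter, 6 mm thick, with a 22 mm centre hole. Origin at the centre of its underside.
- stone0: Deburring stone, loose: a stubby pale ceramic cylinder 21 mm in diameter and 20 mm high, 18 g. Origin at the centre of one end face (its underside at the start). It starts upright on the blade at 0 degrees, one of three side by side across it, 53 to 67 mm from the drum's axis.
- stone1: Deburring stone, loose: a stubby pale ceramic cylinder 21 mm in diameter and 20 mm high, 18 g. Origin at the centre of one end face (its underside at the start). It starts upright on the blade at 0 degrees, one of three side by side across it, 53 to 67 mm from the drum's axis.
- stone2: Deburring stone, loose: a stubby pale ceramic cylinder 21 mm in diameter and 20 mm high, 18 g. Origin at the centre of one end face (its underside at the start). It starts upright on the blade at 0 degrees, one of three side by side across it, 53 to 67 mm from the drum's axis.
- stone3: Deburring stone, loose: a stubby pale ceramic cylinder 21 mm in diameter and 20 mm high, 18 g. Origin at the centre of one end face (its underside at the start). It starts upright on the blade at 120 degrees, one of three side by side across it, 53 to 67 mm from the drum's axis.
- stone4: Deburring stone, loose: a stubby pale ceramic cylinder 21 mm in diameter and 20 mm high, 18 g. Origin at the centre of one end face (its underside at the start). It starts upright on the blade at 120 degrees, one of three side by side across it, 53 to 67 mm from the drum's axis.
- stone5: Deburring stone, loose: a stubby pale ceramic cylinder 21 mm in diameter and 20 mm high, 18 g. Origin at the centre of one end face (its underside at the start). It starts upright on the blade at 120 degrees, one of three side by side across it, 53 to 67 mm from the drum's axis.
- stone6: Deburring stone, loose: a stubby pale ceramic cylinder 21 mm in diameter and 20 mm high, 18 g. Origin at the centre of one end face (its underside at the start). It starts upright on the blade at 240 degrees, one of three side by side across it, 53 to 67 mm from the drum's axis.
- stone7: Deburring stone, loose: a stubby pale ceramic cylinder 21 mm in diameter and 20 mm high, 18 g. Origin at the centre of one end face (its underside at the start). It starts upright on the blade at 240 degrees, one of three side by side across it, 53 to 67 mm from the drum's axis.
- stone8: Deburring stone, loose: a stubby pale ceramic cylinder 21 mm in diameter and 20 mm high, 18 g. Origin at the centre of one end face (its underside at the start). It starts upright on the blade at 240 degrees, one of three side by side across it, 53 to 67 mm from the drum's axis.

How it is judged:
By the outcome, as a careful person would: the job done as asked, in the order asked, and still so for the second after the job is handed in, with the robot touching nothing.
It also fails if it takes over 54 s, if anything falls off the work surface, if the arm or the gripper's body presses on something with over 40 N, if the wrist force passes 120 N, or if a joint passes its speed limit or range.

## Robot

A 7-joint arm with a two-finger parallel gripper is mounted at the origin on the work surface. World frame = base frame: x ahead of the robot, y to its left, z up, the work surface at z = 0. Lengths are in m, angles in rad, forces in N, time in s.
With the tool pointing down it reaches from about 0.4 to 0.875 m from the base axis. Payload 6.5 kg.
Tool frame: the origin (TCP) lies at the very end of the fingers, on their centre line; the grasp point (between the pads) lies 19 mm behind it (hold_point_z is the z of the grasp point in the tool frame, in m); z points along the fingers, y is the direction in which the jaws open and shut (so a half turn about z gives the same grasp; the last joint's range is limited). The gripper opens to 88 mm and grips with 3 to 60 N. Pads are 18 mm wide; open, the fingers measure 123 mm over their backs; the gripper's body (75 mm by 187 mm) begins 45 mm behind the grasp point.
Start: joints at [-1.265, 0.536, -0.004, 1.538, 0.003, 1.067, -0.071], TCP at [0.236, 0.606, 0.239] pointing down, gripper open.
Joint ranges: [-2.7, 2.7], [-0.37, 2.16], [-1.27, 1.26], [0.24, 2.4], [-1.31, 4.45], [0.19, 1.91], [-2.76, 2.76]. Speed limits (rad/s): [2.39, 2.39, 3.14, 3.14, 3.14, 3.14, 3.14].

## Interface

Orientations are given as a rotation vector (axis times angle).
In Python, from station import get_state, capture, camera_params, job_done, hold_point_z gives the robot as it stands.
- The arm moves only by the shell command python3 -m creep 'ROWS' [FORCE]. ROWS is a JSON object of lists of equal length, an entry for each row: "slide": the shift along the tool's x, y, z normalised to -1 to 1, where 1 is 60 mm, a list of three; "twist": the turn about the tool's z normalised to -1 to 1, where 1 is 4 degrees; "claw": the opening, from -1 (shut) to 1 (fully open). In form: {"slide": [[tx, ty, tz], ...], "twist": [twist, ...], "claw": [claw, ...]}. A call has 1 to 12 rows; each row shifts and turns the commanded pose from where the row before left it, along the tool's axes as they then stand; what a row does not reach is not made up. A row lasts 1/8 s, in which the tool goes at most 62.5 mm and 10.7 degrees, less where a joint would pass 70% of its speed; a pose out of reach is approached as far as the arm can. A call with a number of a shift or a turn outside -1 to 1 is refused whole. A call with a gripper value outside its range is refused whole. The fingers move at their own pace and stop on an object; FORCE is the grip in N (left out, the last holds). Time passes only in rows, so rows that do not move let the fingers close. It gives the time, the measured TCP pose, the force and the opening at its end, in the units of the state.
- get_state(): the state, without advancing time (a new reading comes with each control period).
- capture(name): name is "side" or "top" or "wrist"; returns the picture (480x640x3 uint8, red, green, blue); there is no depth.
- camera_params(name): a dict with "K" (3x3 intrinsics, pixels), "R" (3x3) and "t" (3): a world point X has camera coordinates R X + t. Camera axes: x right, y down, z forward; pixel columns grow to the right and rows downward; lengths in m; the calibration is good to about 2 mm. A picture is of the moment at which its call begins: read the wrist's pose just before it. camera_params takes no time and is no camera call; for the wrist camera it gives the pose at the moment of the call.
- job_done(): hands the job in, once; it reports no verdict.
The state is a dict: "t": time; "joint_pos": joint angles; "qd": joint speeds; "effort": joint torques, N m; "eef_pos": TCP position; "orientation": TCP orientation; "ft_force": force on the tool from outside, world axes, zero at the start; "torque": the same for the moment, N m; "width": finger opening in m.
Only numpy, scipy, OpenCV 4.12 (cv2) and the standard library are available. Lean on these libraries where they do the work, as an engineer would, in place of code of your own. Each camera call takes 0.05 s, during which the arm holds its last target.

## Working session

There is one attempt and no reset: what is moved stays moved. The work goes in short steps, Python scripts to look and compute and a shell command to move; the robot and the scene stay as the last step left them, time stands still between calls to the robot, and variables do not carry over. Pictures are saved under pics/ and viewed, and the job is handed in when it is done.

```bash
ls; mkdir -p pics
python3 - <<'E'
from station import *
import cv2,numpy as np
print(get_state(), hold_point_z)
for n in ['side','top','wrist']:
    im=capture(n); cv2.imwrite(f'pics/{n}0.png',im[:,:,::-1]); p=camera_params(n); print(n,np.round(p['K'],1).tolist(),np.round(p['R'],3).tolist(),np.round(p['t'],3).tolist())
E
```

```text
pics
{'t': 0.0, 'joint_pos': array([-1.26521577,  0.53719909, -0.00443945,  1.53885343,  0.00263706,
        1.06730118, -0.07117235]), 'qd': array([0.00071987, 0.00068041, 0.00020171, 0.00036145, 0.00090687,
       0.00016675, 0.00161514]), 'effort': array([-4.43615124e-05, -5.70986795e+01,  9.91250910e-01, -2.51594353e+01,
       -5.61939692e-02,  1.81484810e-02,  1.61031203e-04]), 'eef_pos': array([0.23593134, 0.60501211, 0.23782543]), 'orientation': array([-5.80420838e-01, -3.08734028e+00,  2.74537455e-03]), 'ft_force': array([ 0.40713817, -0.92092336,  0.58076255]), 'torque': array([-0.04164211,  0.01797794,  0.00425357]), 'width': 0.08826940182395134} -0.0187
side [[605.9, 0.0, 310.9], [0.0, 605.9, 232.8], [0.0, 0.0, 1.0]] [[-0.997, -0.07, 0.017], [-0.062, 0.717, -0.694], [0.036, -0.694, -0.719]] [0.549, 0.102, 1.107]
top [[606.2, 0.0, 327.2], [0.0, 606.2, 235.3], [0.0, 0.0, 1.0]] [[-0.019, -1.0, 0.007], [-0.984, 0.017, -0.175], [0.175, -0.01, -0.985]] [0.003, 0.576, 1.109]
wrist [[390.3, 0.0, 319.5], [0.0, 390.3, 237.4], [0.0, 0.0, 1.0]] [[0.363, 0.932, -0.001], [0.892, -0.347, 0.288], [0.268, -0.106, -0.957]] [-0.648, -0.04, 0.391]
```

View pics/side0.png

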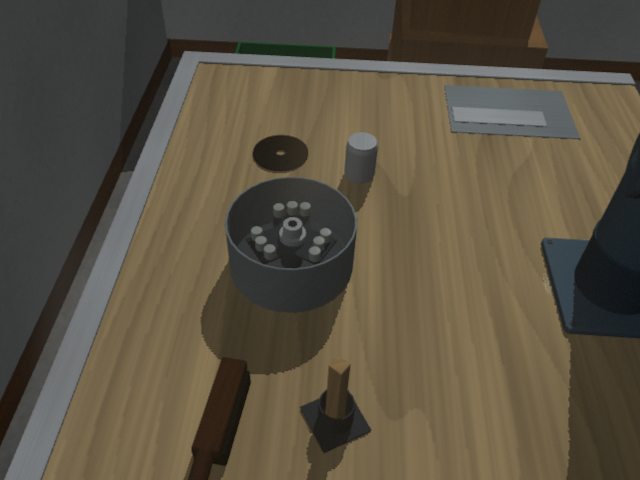

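View pics/top0.png

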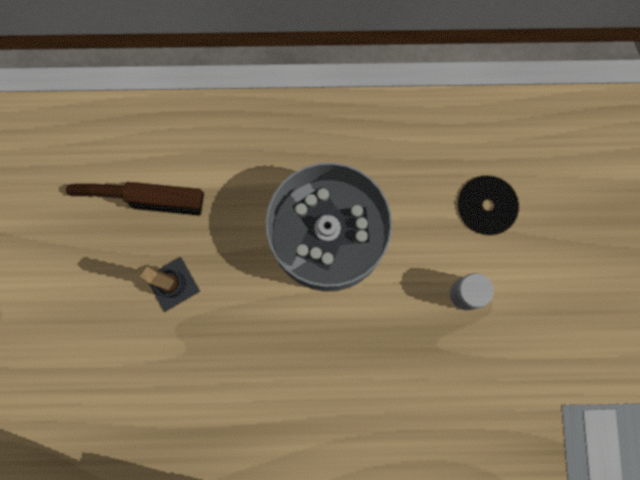

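View pics/wrist0.png

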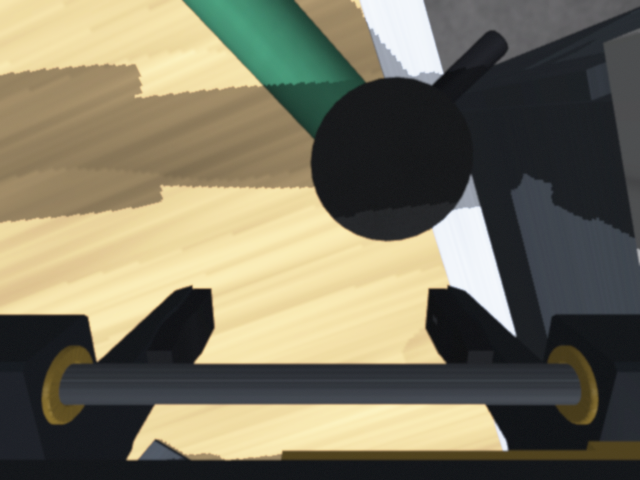

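```bash
cat > h.py <<'E'
from station import *
import cv2,numpy as np
P={n:camera_params(n) for n in ['side','top']}
def onplane(n,uv,z,p=None):
    p=p or P[n]; K,R,t=map(np.array,(p['K'],p['R'],p['t']))
    c=-R.T@t; d=R.T@np.linalg.inv(K)@np.array([uv[0],uv[1],1.]); return c+d*(z-c[2])/d[2]
def proj(n,X,p=None):
    p=p or P[n]; K,R,t=map(np.array,(p['K'],p['R'],p['t'])); q=K@(R@np.asarray(X)+t); return q[:2]/q[2]
def tri(uv1,uv2,n1='side',n2='top'):
    r=[]
    M=[np.array(P[n]['K'])@np.c_[P[n]['R'],P[n]['t']] for n in (n1,n2)]
    X=cv2.triangulatePoints(M[0],M[1],np.array(uv1,float).reshape(2,1),np.array(uv2,float).reshape(2,1)); return (X[:3]/X[3]).ravel()
def crop(im,x0,y0,x1,y1,s,name):
    cv2.imwrite('pics/'+name,cv2.convertScaleAbs(cv2.resize(im[y0:y1,x0:x1],None,fx=s,fy=s,interpolation=cv2.INTER_CUBIC),alpha=1.5))
E
python3 - <<'E'
from h import *
t=cv2.imread('pics/top0.png'); s=cv2.imread('pics/side0.png')
a=cv2.resize(t[155:300,255:400],None,fx=4,fy=4,interpolation=cv2.INTER_CUBIC)
cv2.imwrite('pics/a.png',cv2.convertScaleAbs(a,alpha=1.8))
crop(t,70,230,230,350,4,'b.png'); crop(s,270,330,400,460,4,'c.png')
hsv=cv2.cvtColor(t,cv2.COLOR_BGR2HSV)
E
```

```text
(no output)
```

View pics/a.png

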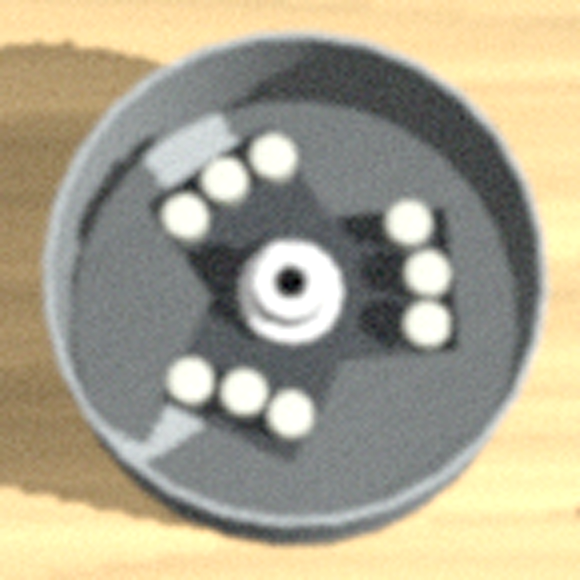

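View pics/b.png

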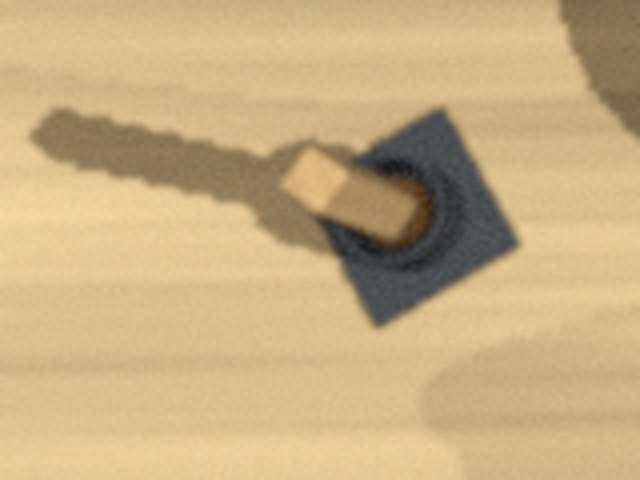

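View pics/c.png

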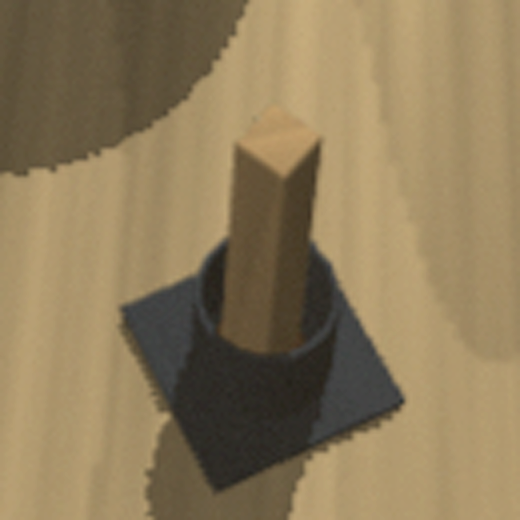

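Run:
```python
from h import *
t=cv2.imread('pics/top0.png')
# drum rim in top
B=lambda l:[(70+u/4-.375,230+v/4-.375) for u,v in l]
C=lambda l:[(270+u/4-.375,330+v/4-.375) for u,v in l]
bt=B([(315,142),(350,180),(320,215),(278,185)]); ct=C([(275,103),(322,140),(285,178),(236,145)])
for n,l in (('top',bt),('side',ct)):
    X=np.array([onplane(n,p,.160)[:2] for p in l]); print(n,'stick top corners',X.round(4).tolist(),X.mean(0).round(4))
    e=np.roll(X,-1,0)-X; print(np.linalg.norm(e,axis=1).round(4),np.degrees(np.arctan2(e[:,1],e[:,0])).round(1)%90)
print('tri',tri(np.mean(ct,0),np.mean(bt,0)))
f=B([(443,107),(520,243),(377,327)]); g=C([(217,492),(404,402),(123,306)])
for n,l in (('top',f),('side',g)):
    X=np.array([onplane(n,p,.005)[:2] for p in l]);print(n,X.round(4).tolist()); 
    print('opp mid', (X[0]+X[2])/2 if n=='top' else (X[1]+X[2])/2)
    e=np.roll(X,-1,0)-X; print(np.linalg.norm(e,axis=1).round(4),np.degrees(np.arctan2(e[:,1],e[:,0])).round(1)%90)
# stones
for n,box in (('top',(255,155,400,300)),('side',(220,170,370,310))):
    im=cv2.imread(f'pics/{n}0.png'); g=im[box[1]:box[3],box[0]:box[2]].astype(int)
    m=((g.min(2)>125)).astype(np.uint8)
    k,l,st,ce=cv2.connectedComponentsWithStats(m)
    for i in range(1,k):
        if st[i,4]>8:
            uv=ce[i]+box[:2]; print(n,uv.round(1),st[i,4],onplane(n,uv,.094)[:3].round(4))
```

```text
top stick top corners [[0.5104, 0.3012], [0.4938, 0.2857], [0.4791, 0.298], [0.4922, 0.3163]] [0.4939 0.3003]
[0.0227 0.0192 0.0225 0.0237] [42.9 50.2 54.3 50.2]
side stick top corners [[0.4967, 0.2854], [0.4806, 0.2984], [0.4923, 0.3137], [0.5089, 0.3026]] [0.4947 0.3   ]
[0.0207 0.0192 0.0199 0.0211] [51.1 52.5 56.3 54.5]
tri [0.49425343 0.3002451  0.16009606]
top [[0.5472, 0.2831], [0.4794, 0.244], [0.4398, 0.3126]]
opp mid [0.49353276 0.29787276]
[0.0783 0.0792 0.1114] [30.  30.  74.7]
side [[0.5075, 0.3514], [0.4398, 0.3116], [0.5474, 0.281]]
opp mid [0.49360909 0.2962858 ]
[0.0785 0.1118 0.081 ] [30.5 74.1 29.5]
top [323.  193.6] 61 [ 6.478e-01 -4.000e-04  9.400e-02]
top [311.  199.3] 63 [0.6372 0.0222 0.094 ]
top [301.1 208.7] 63 [0.6197 0.0408 0.094 ]
top [356.9 210.1] 63 [ 0.6152 -0.0625  0.094 ]
top [329.5 227.3] 305 [ 0.5836 -0.0111  0.094 ]
top [361.5 222.7] 59 [ 0.5912 -0.0705  0.094 ]
top [361.5 235.2] 61 [ 0.5677 -0.0698  0.094 ]
top [302.2 249.6] 65 [0.5429 0.0396 0.094 ]
top [315.8 252.4] 66 [0.5372 0.0148 0.094 ]
top [327.3 258.1] 69 [ 0.5264 -0.0061  0.094 ]
```

Run:
```python
from h import *
from scipy.optimize import least_squares
im=cv2.imread('pics/top0.png'); 
b=cv2.GaussianBlur(im,(0,0),.6).astype(float); sat=b.max(2)-b.min(2)
def fit(n,c0,z,r0,r1,r):
    # find outer edge: steel(grey, low sat)->wood(high sat) going inward along world radius at height z
    im=cv2.imread(f'pics/{n}0.png').astype(np.float32); s=im[:,:,2]-im[:,:,0]
    pts=[]
    for a in np.radians(np.arange(0,360,5)):
        rr=np.arange(r0,r1,.0005); uv=np.array([proj(n,[c0[0]+q*np.cos(a),c0[1]+q*np.sin(a),z]) for q in rr],np.float32)
        v=cv2.remap(s,uv[:,0].reshape(1,-1),uv[:,1].reshape(1,-1),cv2.INTER_LINEAR).ravel()
        g=np.gradient(cv2.GaussianBlur(v.reshape(1,-1),(0,0),3).ravel()); i=g.argmax(); pts.append((c0[0]+rr[i]*np.cos(a),c0[1]+rr[i]*np.sin(a)))
    pts=np.array(pts)
    sol=least_squares(lambda p:np.hypot(*(pts-p[:2]).T)-p[2],[*c0,r],loss='soft_l1',f_scale=.001)
    res=np.abs(sol.fun); print(n,sol.x.round(4),np.median(res).round(5)); return sol.x
fit('top',(.585,-.011),.115,.10,.13,.115)
fit('side',(.585,-.011),.115,.10,.13,.115)
# blades
t=[(0.6478,-.0004),(.6372,.0222),(.6197,.0408),(.6152,-.0625),(.5912,-.0705),(.5677,-.0698),(.5429,.0396),(.5372,.0148),(.5264,-.0061)]
t=np.array(t);c=t.mean(0);print('stones mean',c)
for c in (c,(.5845,-.009)):
  d=t-c; print(np.c_[np.hypot(*d.T)*1000,np.degrees(np.arctan2(d[:,1],d[:,0]))].round(1).tolist())
side=[(279,210),(292,208),(305,208),(257,231),(261,243),(269,251),(325,234),(319,241),(314,252)]
print([onplane('side',p,.094)[:2].round(3).tolist() for p in side])
# flange boss top z=.108
print(onplane('top',(255+290/4,155+282/4),.108), onplane('side',(292,224),.108))
# brush, tin, disc extents
s=cv2.imread('pics/side0.png'); crop(s,215,165,375,315,5,'d.png')
```

```text
top [ 0.5853 -0.0088  0.1161] 0.00094
side [ 0.5887 -0.0114  0.1148] 0.00038
stones mean [ 0.58725556 -0.01021111]
[[61.3, 9.2], [59.5, 33.0], [60.5, 57.5], [59.3, -61.9], [60.4, -86.3], [62.7, -108.2], [66.7, 131.7], [56.0, 153.5], [61.0, 176.1]]
[[63.9, 7.7], [61.2, 30.6], [61.0, 54.7], [61.7, -60.2], [61.9, -83.8], [63.1, -105.4], [64.0, 130.6], [53.0, 153.3], [58.2, 177.1]]
[[0.614, -0.055], [0.591, -0.062], [0.568, -0.064], [0.647, 0.001], [0.636, 0.029], [0.621, 0.046], [0.528, -0.002], [0.537, 0.016], [0.544, 0.042]]
[ 0.58431398 -0.00736083  0.108     ] [ 0.58616954 -0.00760717  0.108     ]
```

View pics/d.png

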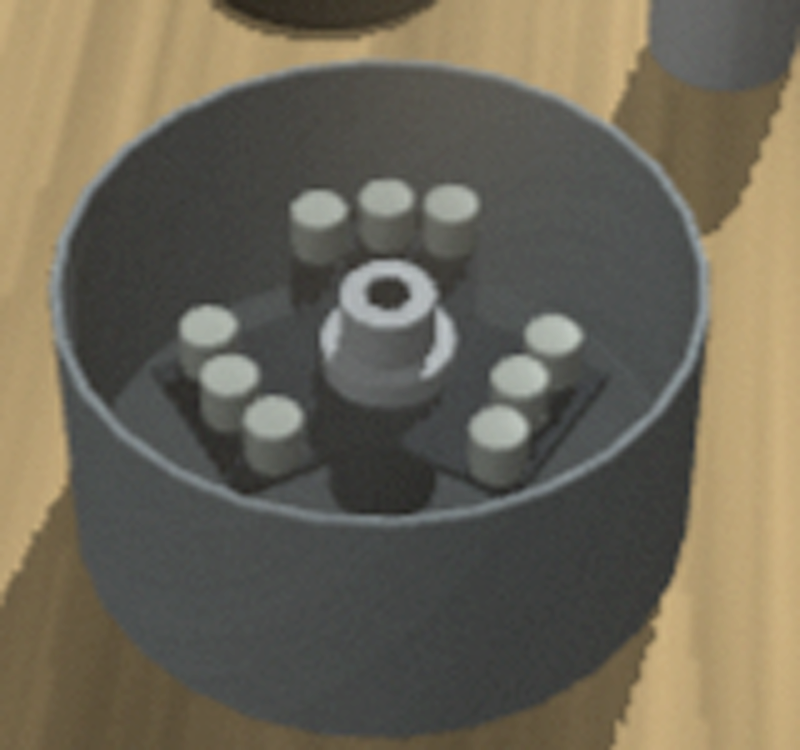

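```bash
cat >> h.py <<'E'
from scipy.spatial.transform import Rotation as Ro
def toolR(s=None):
    s=s or get_state(); return Ro.from_rotvec(s['orientation']).as_matrix()
def yaw(s=None):
    R=toolR(s); return np.degrees(np.arctan2(R[1,0],R[0,0]))
def units(d,R=None):   # world shift -> tool units of 60mm
    R=toolR() if R is None else R
    return (R.T@np.asarray(d)/.06).round(3)
E
python3 - <<'E'
from h import *
s=get_state(); R=toolR(s); print(R.round(3).tolist(), yaw(s)); p=s['eef_pos']
tgt=np.array([.494,.2995,.20])
print(units(tgt-p), (tgt-p))
# other corners check of stick lower: handle visible
E
```

```text
[[-0.932, 0.363, -0.0], [0.363, 0.932, -0.001], [-0.0, -0.001, -1.0]] 158.7018640622731
[-5.857 -3.184  0.639] [ 0.2580044  -0.30567597 -0.03808999]
```

```bash
python3 -m creep '{"slide":[[-0.73,-0.4,0.08],[-0.73,-0.4,0.08],[-0.73,-0.4,0.08],[-0.73,-0.4,0.08],[-0.73,-0.4,0.08],[-0.73,-0.4,0.08],[-0.73,-0.4,0.08],[-0.73,-0.4,0.08],[0,0,0],[0,0,0],[0,0,0],[0,0,0]],"twist":[0,0,0,0,0,0,0,0,1,1,1,1],"claw":[1,1,1,1,1,1,1,1,1,1,1,1]}' 60
python3 - <<'E'
from h import *
s=get_state(); print(s['t'],s['eef_pos'],yaw(s),s['joint_pos'].round(2))
im=capture('wrist')[:,:,::-1]; p=camera_params('wrist'); cv2.imwrite('pics/w1.png',im); np.savez('w1.npz',**p)
print(units(np.array([.494,.2995,.20])-s['eef_pos']))
E
```

```text
t: 1.65
eef_pos: [0.4927, 0.2993, 0.2001]
orientation: [-1.008, -2.975, 0.001]
ft_force: [0.4, 0.0, 0.2]
width: 0.0885
1.65 [0.4926853  0.29928783 0.20007643] 142.56215366499748 [-0.73  0.46  0.14  1.78 -0.08  0.91  0.36]
[-0.015  0.016  0.001]
```

View pics/w1.png

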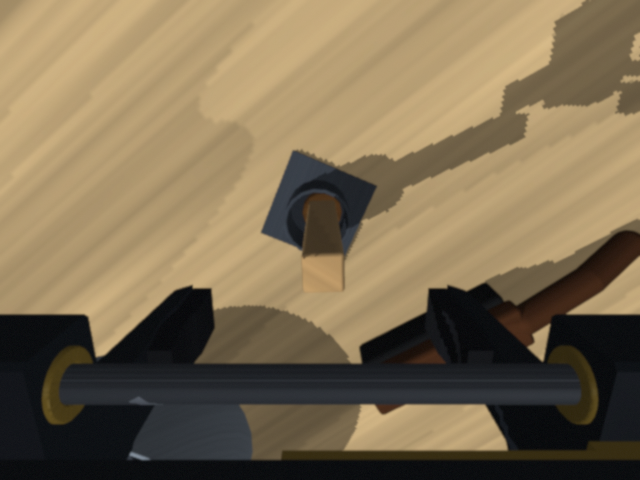

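Run:
```python
from h import *
p=dict(np.load('w1.npz')); s=get_state()
im=cv2.imread('pics/w1.png'); cv2.imwrite('pics/w1c.png',cv2.resize(im[130:310,240:400],None,fx=3.3,fy=3.3,interpolation=cv2.INTER_CUBIC))
for uv in [(302.5,254.5),(343.5,254.5),(344,291),(303,291.5)]: print(onplane('wrist',uv,.160,p).round(4))
print(onplane('wrist',(323.3,272.7),.160,p))
```

```text
[0.4797 0.2975 0.16  ]
[0.4923 0.3139 0.16  ]
[0.5087 0.3021 0.16  ]
[0.4958 0.285  0.16  ]
[0.493938   0.29979953 0.16      ]
```

View pics/w1c.png

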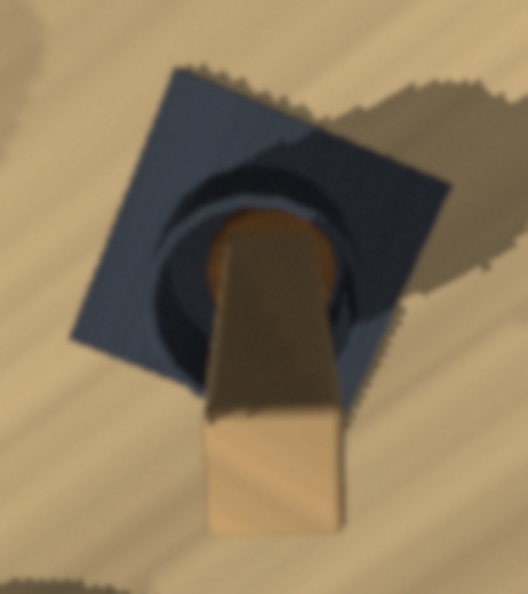

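```bash
python3 -m creep '{"slide":[[-0.015,0.015,0.1],[0,0,0.5],[0,0,0.5],[0,0,0.35],[0,0,0],[0,0,0],[0,0,0],[0,0,0],[0,0,0],[0,0,0]],"twist":[0,0,0,0,0,0,0,0,0,0],"claw":[1,1,1,1,-1,-1,-1,-1,-1,-1]}' 60
python3 - <<'E'
from h import *
s=get_state(); print(s['t'],s['eef_pos'],yaw(s),s['width'],s['ft_force'])
E
```

```text
t: 2.95
eef_pos: [0.4941, 0.2996, 0.1135]
orientation: [1.004, 2.977, 0.0]
ft_force: [-0.5, -0.9, -0.3]
width: 0.0301
2.95 [0.4941495  0.29961329 0.11346522] 142.70598689711767 0.0301224188896689 [-0.53679378 -0.89633539 -0.25020832]
```

```bash
python3 -m creep '{"slide":[[0,0,0],[0,0,0],[0,0,0]],"twist":[0,0,0],"claw":[-1,-1,-1]}' 60
```

```text
t: 3.32
eef_pos: [0.4941, 0.2995, 0.1133]
orientation: [1.005, 2.977, -0.0]
ft_force: [0.2, 0.8, -1.5]
width: 0.0213
```

```bash
python3 -m creep '{"slide":[[0,0,-0.4],[0,0,-0.75],[0,0,-0.75],[0,0,-0.4],[0,0,0]],"twist":[0,0,0,0,0],"claw":[-1,-1,-1,-1,-1]}' 60
python3 - <<'E'
from h import *
s=get_state(); R=toolR(s); print(s['t'],s['eef_pos'],yaw(s),s['width'])
print(units(np.array([.583,.0425,.25])-s['eef_pos']))
for n in('top','side'):
    im=capture(n)[:,:,::-1]; cv2.imwrite(f'pics/{n}2.png',im)
t=cv2.imread('pics/top2.png');s2=cv2.imread('pics/side2.png')
a=t[180:330,60:230];b=s2[300:450,240:410]
cv2.imwrite('pics/ts2.png',cv2.convertScaleAbs(cv2.resize(np.hstack([a,b]),None,fx=2.3,fy=2.3,interpolation=cv2.INTER_CUBIC),alpha=1.5))
E
```

```text
t: 3.95
eef_pos: [0.495, 0.3001, 0.2529]
orientation: [1.004, 2.975, 0.005]
ft_force: [-0.7, 0.3, -1.3]
width: 0.0221
3.95 [0.49500932 0.30014698 0.25289657] 142.69705444090573 0.022091907371609536
[-3.769 -2.527  0.043]
```

View pics/ts2.png

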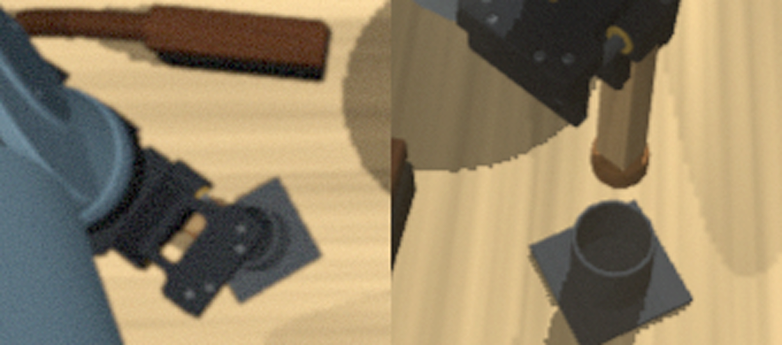

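View pics/side2.png

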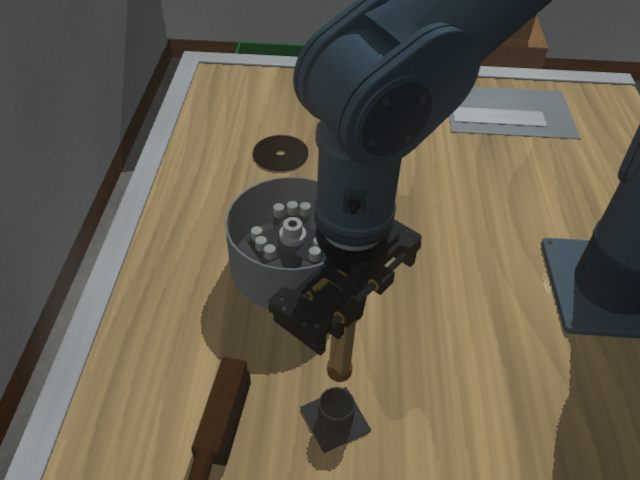

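```bash
python3 -m creep '{"slide":[[-0.35,-0.25,0],[-0.65,-0.44,0],[-0.7,-0.45,0],[-0.7,-0.45,0],[-0.7,-0.46,0],[-0.45,-0.32,0],[-0.2,-0.15,0],[0,0,0]],"twist":[0,0,0,0,0,0,0,0],"claw":[-1,-1,-1,-1,-1,-1,-1,-1]}' 60
python3 - <<'E'
from h import *
s=get_state(); R=toolR(s); print(s['t'],s['eef_pos'],yaw(s),s['width'])
print(units(np.array([.583,.0425,.186])-s['eef_pos']))
print(proj('side',[.495,.300,.1446]), proj('side',s['eef_pos']-[0,0,.1083]))
for n in('top','side'):
    im=capture(n)[:,:,::-1]; cv2.imwrite(f'pics/{n}3.png',im)
crop(cv2.imread('pics/side3.png'),200,130,380,310,3.3,'s3.png');crop(cv2.imread('pics/top3.png'),230,140,420,310,3.3,'t3.png')
E
```

```text
t: 5.05
eef_pos: [0.5809, 0.0427, 0.2503]
orientation: [-1.006, -2.975, 0.001]
ft_force: [0.7, 0.8, -0.2]
width: 0.0215
5.05 [0.58094855 0.04272685 0.250258  ] 142.6392954771722 0.021457909820323178
[-0.031  0.019  1.071]
[338.65222322 371.07757733] [292.2646481  231.28181879]
```

View pics/s3.png

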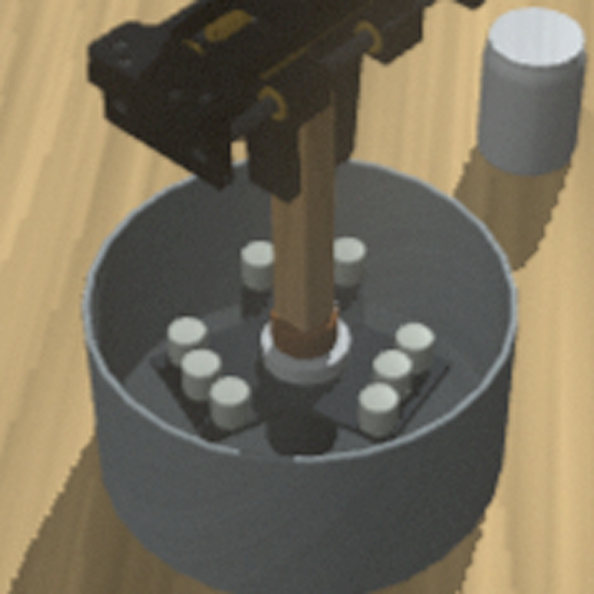

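View pics/t3.png

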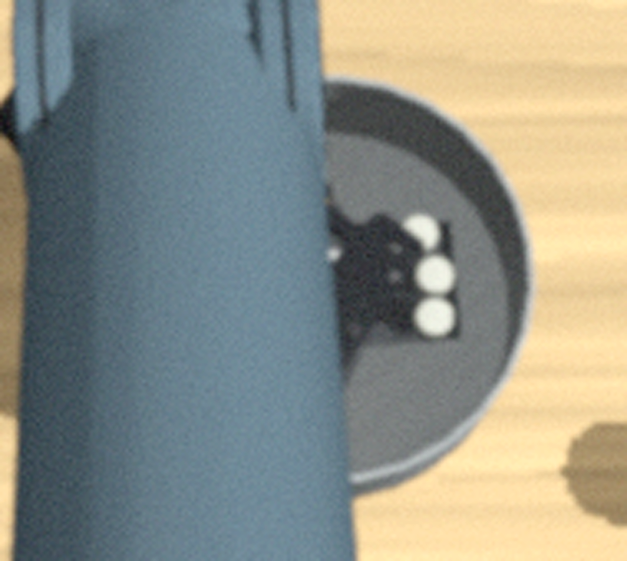

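```bash
python3 -m creep '{"slide":[[-0.03,0.02,0.2],[0,0,0.5],[0,0,0.37],[0,0,0]],"twist":[0,0,0,0],"claw":[-1,-1,-1,-1]}' 60
cat >> h.py <<'E'
def arc(c,R,a0,step,n,s=None):
    s=s or get_state(); M=toolR(s); q=s['eef_pos'].copy(); z=q[2]; out=[]
    for i in range(1,n+1):
        a=np.radians(a0+step*i); w=np.array([c[0]+R*np.cos(a),c[1]+R*np.sin(a),z]); u=M.T@(w-q)/.06; out.append([round(float(u[0]),2),round(float(u[1]),2),0]); q=q+M@np.array(out[-1])*.06
    return out
def see(tag,wide=False):
    im=capture('side')[:,:,::-1]; cv2.imwrite(f'pics/side{tag}.png',im); crop(im,200,130,380,310,3.3,f's{tag}.png')
E
python3 - <<'E'
from h import *
s=get_state(); print(s['t'],s['eef_pos'],yaw(s),s['ft_force'])
print(arc((.5865,-.0095),.052,93.5,10,12))
E
```

```text
t: 5.65
eef_pos: [0.582, 0.0438, 0.185]
orientation: [-1.001, -2.974, 0.003]
ft_force: [-0.1, 0.4, 0.0]
width: 0.0217
5.65 [0.58196494 0.04383057 0.18500166] 142.7930970213953 [-0.05664491  0.3564811   0.01288782]
[[0.07, -0.11, 0], [0.09, -0.13, 0], [0.06, -0.14, 0], [0.04, -0.14, 0], [0.01, -0.15, 0], [-0.02, -0.15, 0], [-0.04, -0.15, 0], [-0.06, -0.13, 0], [-0.09, -0.13, 0], [-0.11, -0.1, 0], [-0.12, -0.09, 0], [-0.14, -0.06, 0]]
```

```bash
python3 -m creep '{"slide":[[0.07,-0.11,0],[0.09,-0.13,0],[0.06,-0.14,0],[0.04,-0.14,0],[0.01,-0.15,0],[-0.02,-0.15,0],[-0.04,-0.15,0],[-0.06,-0.13,0],[-0.09,-0.13,0],[-0.11,-0.1,0],[-0.12,-0.09,0],[-0.14,-0.06,0]],"twist":[0,0,0,0,0,0,0,0,0,0,0,0],"claw":[-1,-1,-1,-1,-1,-1,-1,-1,-1,-1,-1,-1]}' 60
python3 - <<'E'
from h import *
s=get_state(); print(s['t'],s['eef_pos'],yaw(s),s['ft_force'])
see(4)
print(arc((.5865,-.0095),.052,213.5,10,12))
E
```

```text
t: 7.15
eef_pos: [0.5449, -0.0397, 0.1871]
orientation: [1.005, 2.977, 0.0]
ft_force: [-1.2, 0.1, -0.7]
width: 0.0217
7.15 [ 0.54490439 -0.03970604  0.18713163] 142.69434479441216 [-1.1933888   0.11134879 -0.73462255]
[[-0.09, -0.02, 0], [-0.15, -0.02, 0], [-0.15, 0.02, 0], [-0.14, 0.04, 0], [-0.14, 0.07, 0], [-0.12, 0.09, 0], [-0.11, 0.1, 0], [-0.08, 0.13, 0], [-0.06, 0.14, 0], [-0.04, 0.14, 0], [-0.01, 0.15, 0], [0.01, 0.16, 0]]
```

View pics/s4.png

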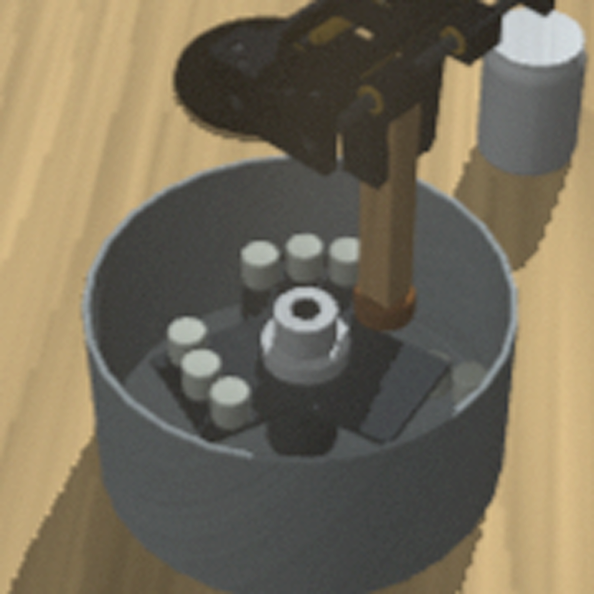

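```bash
python3 -m creep '{"slide":[[-0.09,-0.02,0.02],[-0.15,-0.02,0],[-0.15,0.02,0],[-0.14,0.04,0],[-0.14,0.07,0],[-0.12,0.09,0],[-0.11,0.1,0],[-0.08,0.13,0],[-0.06,0.14,0],[-0.04,0.14,0],[-0.01,0.15,0],[0.01,0.16,0]],"twist":[0,0,0,0,0,0,0,0,0,0,0,0],"claw":[-1,-1,-1,-1,-1,-1,-1,-1,-1,-1,-1,-1]}' 60
python3 - <<'E'
from h import *
s=get_state(); print(s['t'],s['eef_pos'],yaw(s),s['ft_force'])
see(5)
print(arc((.5865,-.0095),.052,333.5,10,12))
E
```

```text
t: 8.7
eef_pos: [0.6328, -0.03, 0.1859]
orientation: [-1.004, -2.977, -0.0]
ft_force: [0.0, -0.0, -0.6]
width: 0.0214
8.7 [ 0.63283071 -0.03000011  0.18591568] 142.70485045887636 [ 0.00390275 -0.00835172 -0.58329201]
[[0.0, 0.08, 0], [0.07, 0.14, 0], [0.09, 0.12, 0], [0.1, 0.11, 0], [0.13, 0.08, 0], [0.14, 0.06, 0], [0.14, 0.04, 0], [0.15, 0.01, 0], [0.15, -0.01, 0], [0.15, -0.04, 0], [0.14, -0.07, 0], [0.12, -0.09, 0]]
```

View pics/s5.png

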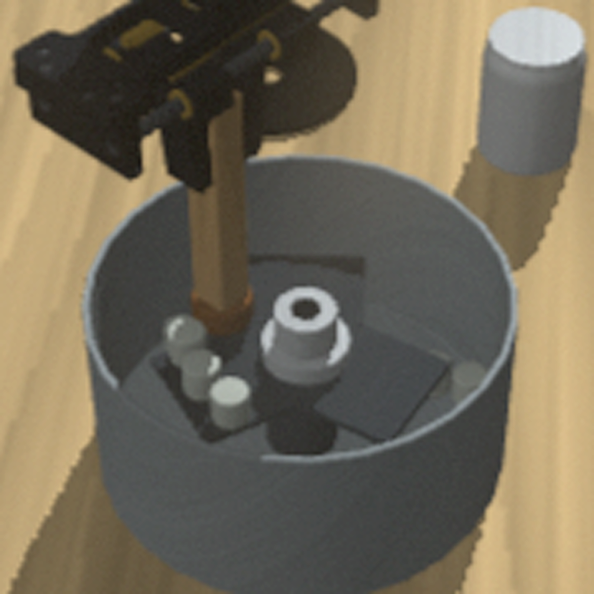

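Second blade is clear too (behind the flange at (305,270) only dark plate is left), flange undisturbed. Third blade next.

```bash
python3 -m creep '{"slide":[[0,0.08,0],[0.07,0.14,0],[0.09,0.12,0],[0.1,0.11,0],[0.13,0.08,0],[0.14,0.06,0],[0.14,0.04,0],[0.15,0.01,0],[0.15,-0.01,0],[0.15,-0.04,0],[0.14,-0.07,0],[0.12,-0.09,0]],"twist":[0,0,0,0,0,0,0,0,0,0,0,0],"claw":[-1,-1,-1,-1,-1,-1,-1,-1,-1,-1,-1,-1]}' 60
python3 - <<'E'
from h import *
s=get_state(); print(s['t'],s['eef_pos'],yaw(s),s['ft_force'])
see(6)
print(units([0.585,.0425,.255]-s['eef_pos']))
E
```

```text
t: 10.25
eef_pos: [0.5816, 0.0401, 0.186]
orientation: [1.005, 2.977, -0.0]
ft_force: [0.2, -0.5, -1.0]
width: 0.0214
10.25 [0.58163088 0.04005822 0.18597566] 142.69996055264104 [ 0.18900534 -0.52282763 -1.00022148]
[-0.019  0.065 -1.15 ]
```

View pics/s6.png

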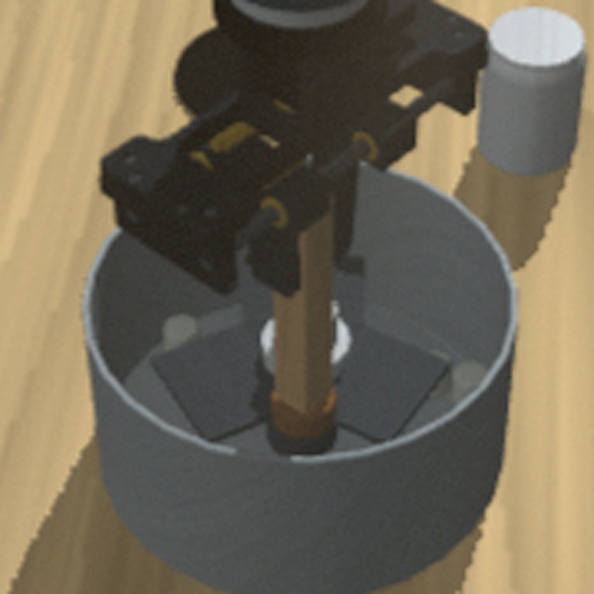

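```bash
python3 -m creep '{"slide":[[0,0,-0.2],[0,0,-0.5],[0,0,-0.45],[0,0,0]],"twist":[0,0,0,0],"claw":[-1,-1,-1,-1]}' 60
python3 - <<'E'
from h import *
p=dict(np.load('w1.npz')); 
W=lambda u,v:onplane('wrist',(240+u/3.3,130+v/3.3),.005,p)
print((W(452,186)+W(72,338))/2, W(178,67))
s=get_state(); print(s['t'],s['eef_pos'],yaw(s),s['ft_force'])
see(7)
print(units([0.494,.298,.255]-s['eef_pos']))
E
```

```text
t: 10.8
eef_pos: [0.5843, 0.0399, 0.2577]
orientation: [1.004, 2.972, 0.004]
ft_force: [0.2, -0.5, -0.9]
width: 0.0218
[0.49358505 0.2962404  0.005     ] [0.43951332 0.31143937 0.005     ]
10.8 [0.58427351 0.03993893 0.25774271] 142.6753073242154 [ 0.24109234 -0.54125436 -0.92169489]
[3.804 2.508 0.043]
```

View pics/s7.png

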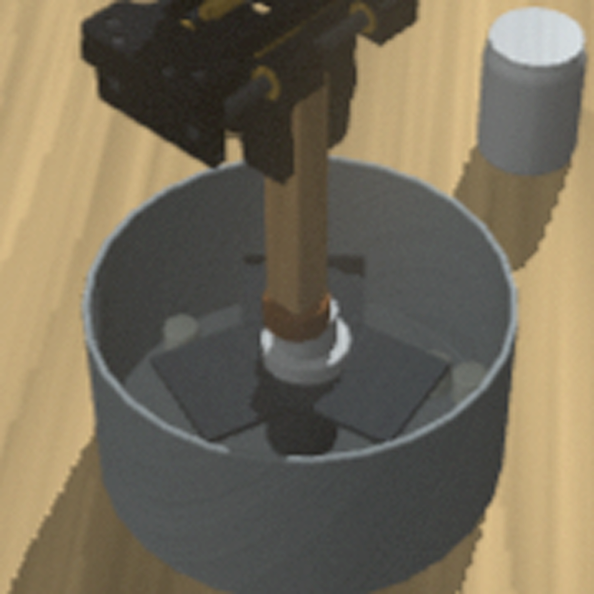

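View pics/top2.png

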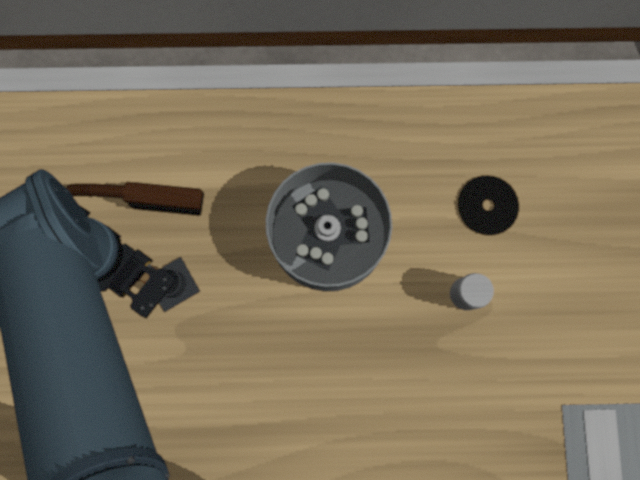

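```bash
python3 -m creep '{"slide":[[0.3,0.2,0],[0.6,0.4,0],[0.7,0.46,0],[0.7,0.46,0],[0.7,0.46,0],[0.5,0.33,0],[0.25,0.16,0],[0.05,0.03,0],[0,0,0]],"twist":[0,0,0,0,0,0,0,0,0],"claw":[-1,-1,-1,-1,-1,-1,-1,-1,-1]}' 60
python3 - <<'E'
from h import *
s=get_state(); print(s['t'],s['eef_pos'],yaw(s),s['ft_force'])
print(units([0.4937,.2975,.1135]-s['eef_pos']))
im=capture('top')[:,:,::-1]; cv2.imwrite('pics/top8.png',im); crop(im,255,155,400,300,4,'t8.png')
im=capture('side')[:,:,::-1]; cv2.imwrite('pics/side8.png',im); crop(im,220,170,400,460,2,'s8.png')
E
```

```text
t: 11.98
eef_pos: [0.4925, 0.2959, 0.2547]
orientation: [1.007, 2.975, -0.002]
ft_force: [0.0, -0.3, -0.6]
width: 0.0214
11.975 [0.49249873 0.29586869 0.25466105] 142.59019866323177 [ 0.03009784 -0.30132083 -0.59904157]
[2.000e-03 3.600e-02 2.353e+00]
```

View pics/t8.png

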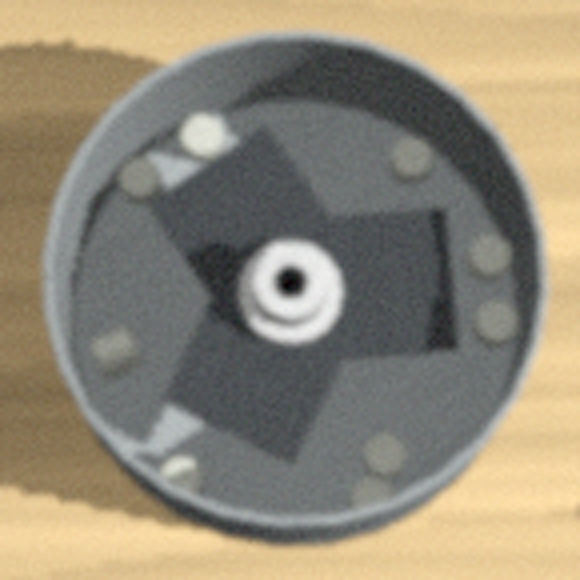

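View pics/s8.png

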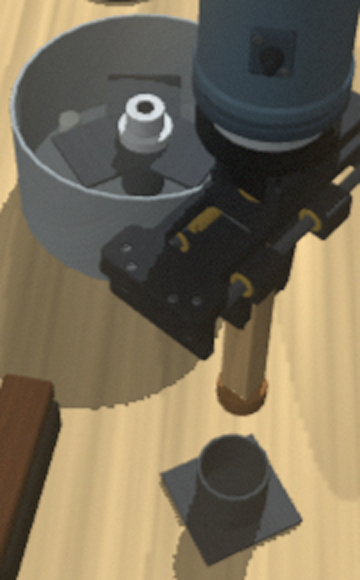

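```bash
python3 -m creep '{"slide":[[0,0.035,0.3],[0,0,0.5],[0,0,0.4],[0,0,0.25],[0,0,0]],"twist":[0,0,0,0,0],"claw":[-1,-1,-1,-1,-1]}' 60
python3 - <<'E'
from h import *
s=get_state(); print(s['t'],s['eef_pos'],yaw(s),s['ft_force'])
print(units([0.4937,.2975,.1135]-s['eef_pos']))
im=capture('side')[:,:,::-1]; crop(im,270,330,400,460,4,'s9.png')
E
```

```text
t: 12.7
eef_pos: [0.4925, 0.2985, 0.1666]
orientation: [-1.005, -2.975, 0.003]
ft_force: [-0.0, -0.5, -0.5]
width: 0.0219
12.7 [0.49250206 0.29849755 0.1665629 ] 142.67546975232236 [-0.04367875 -0.53164029 -0.5279829 ]
[-0.027  0.001  0.884]
```

View pics/s9.png

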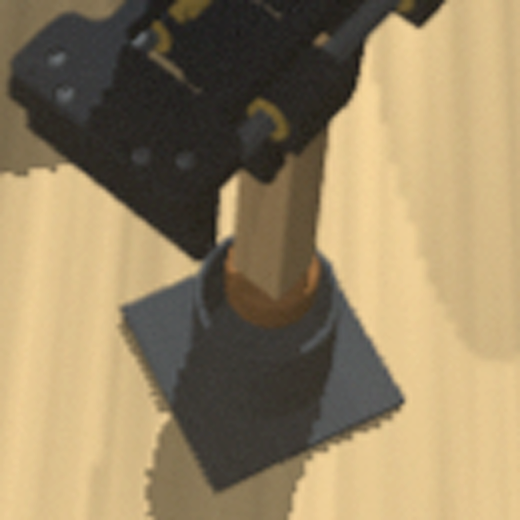

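```bash
python3 -m creep '{"slide":[[-0.02,0,0.2],[0,0,0.3],[0,0,0.25],[0,0,0.11],[0,0,0]],"twist":[0,0,0,0,0],"claw":[-1,-1,-1,-1,-1]}' 60
python3 - <<'E'
from h import *
s=get_state(); print(s['t'],s['eef_pos'],yaw(s),s['ft_force'])
E
```

```text
t: 13.38
eef_pos: [0.4938, 0.2983, 0.1157]
orientation: [-1.005, -2.976, 0.002]
ft_force: [-0.0, 1.4, -0.3]
width: 0.0216
13.375 [0.49376539 0.29828639 0.1156556 ] 142.69710761245028 [-0.01567505  1.43416823 -0.27200959]
```

```bash
python3 -m creep '{"slide":[[0,0,0.03],[0,0,0.01],[0,0,0]],"twist":[0,0,0],"claw":[-1,-1,-1]}' 60; python3 -m creep '{"slide":[[0,0,0],[0,0,0],[0,0,0],[0,0,0],[0,0,0]],"twist":[0,0,0,0,0],"claw":[-0.3,0,0.4,1,1]}' 60
```

```text
t: 13.75
eef_pos: [0.4942, 0.2986, 0.1142]
orientation: [1.005, 2.976, 0.001]
ft_force: [0.3, -0.3, -1.5]
width: 0.0212
t: 14.38
eef_pos: [0.494, 0.2985, 0.1139]
orientation: [1.005, 2.977, -0.0]
ft_force: [0.6, 0.2, 0.2]
width: 0.0686
```

Open and clear of the handle; retreat upward and then away.

```bash
python3 -m creep '{"slide":[[0,0,0],[0,0,0],[0,0,-0.2],[0,0,-0.6],[0,0,-0.8],[0,0,-0.8],[0,0,-0.2],[0.5,0.4,0],[0.6,0.5,0],[0.6,0.5,0],[0.3,0.3,0],[0,0,0]],"twist":[0,0,0,0,0,0,0,0,0,0,0,0],"claw":[1,1,1,1,1,1,1,1,1,1,1,1]}'
python3 - <<'E'
from h import *
s=get_state(); print(s['t'],s['eef_pos'])
for n in('top','side'):
    im=capture(n)[:,:,::-1]; cv2.imwrite(f'pics/{n}10.png',im)
E
```

```text
t: 15.88
eef_pos: [0.4588, 0.4541, 0.2691]
orientation: [-0.999, -2.977, 0.001]
ft_force: [-0.1, -0.0, 0.5]
width: 0.088
15.875 [0.45875621 0.45412933 0.26907951]
```

View pics/side10.png

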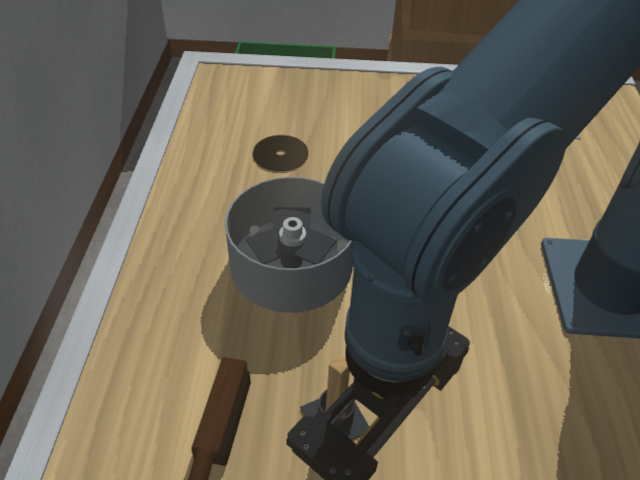

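View pics/top10.png

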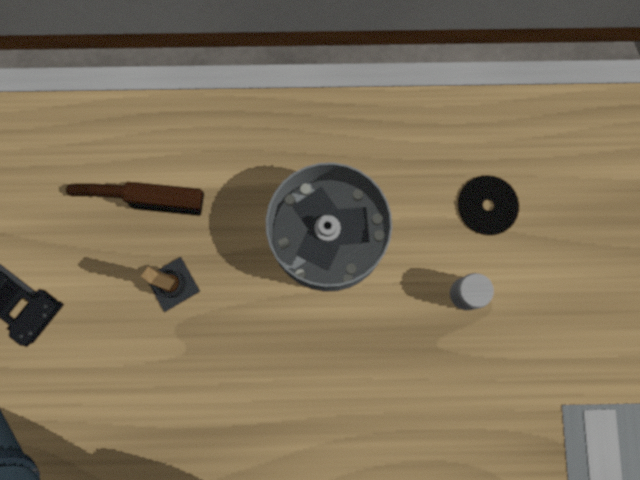

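Run:
```python
from h import *
im=cv2.imread('pics/top10.png'); 
print(job_done(), get_state()['t'])
```

```text
the job is handed in; nothing more can be done
the job is handed in; nothing more can be done
```

All nine deburring stones are on the drum floor, and the job is handed in. I gripped the stick by its handle and made one full turn round the flange at about 52 mm radius. I then stood the stick back in its cup and backed the open gripper away. The last clock reading before hand-in was 15.9 s, against the limit of 54 s.

**Stones:** once the arm was clear of the drum, the top picture showed nine stones on the floor and all three blades empty. The side picture also showed the blades empty.

**Flange:** it stands in the middle of the screen and looks unmoved.

**Stick:** its top is at pixel (150, 275) in the top view, the same as at the start, so it is upright in the cup.

**Bystanders:** the brush and disc look unmoved in both final views. The arm hid the tin in the side view, so for the tin I only have the top view.

**Forces:** the wrist force readings I took were all under about 2 N.

**Disagreement:** the top and side views put the drum centre about 4 mm apart, so I used a point between them. No other check failed.

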